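# Pack the specimen carriers and the setting master for the test lab

## Robot

A 7-joint arm with a two-finger parallel gripper is mounted at the origin on the work surface. World frame = base frame: x ahead of the robot, y to its left, z up, the work surface at z = 0. Lengths are in m, angles in rad, forces in N, time in s.
With the tool pointing down it reaches from about 0.4 to 0.85 m from the base axis. Payload 4.4 kg.
Tool frame: the origin (TCP) lies midway between the tips of the shut fingers; the grasp point (between the pads) lies 19 mm behind it (r.grip_point_offset is the distance from the TCP to the grasp point, in m); z points along the fingers, y is the line along which they close (so a half turn about z gives the same grasp; the last joint's range is limited). The gripper opens to 94 mm and grips with 3 to 60 N. Pads are 16 mm wide; open, the fingers measure 119 mm over their backs; the gripper's body (75 mm by 177 mm) begins 78 mm behind the grasp point.
Start: joints at [-1.182, 0.628, 0.038, 1.517, -0.027, 0.996, -0.02], TCP at [0.286, 0.584, 0.176] pointing down, gripper open.
Joint ranges: [-3.06, 3.06], [-0.37, 2.12], [-1.25, 1.32], [0.18, 2.47], [-1.1, 4.24], [0.23, 1.98], [-2.94, 2.94]. Speed limits (rad/s): [2.57, 2.57, 3.14, 3.14, 3.14, 3.14, 3.14].

## Interface

Orientations are given as a unit quaternion [x, y, z, w].
In Python, from station import r, claw, eyes, order gives the robot as it stands. The module is installed in compiled form; this text tells all that it offers. Calls block until the motion is done:
- r.move_pose(position, orientation): joint-space move of the TCP to a pose.
- r.move_linear(position, rate=0.15, ori=None, guard=None): straight line of the TCP; ori=None keeps the orientation; rate is the mean speed in m/s. With guard (N) it stops when the force on the tool has changed by that much, and returns True; else False.
- r.movej(angles): joint-space move.
- claw.grip(opening, effort=None): finger opening in m; effort is the grip in N (None keeps the last); returns when the fingers have stopped.
- r.wait(seconds).
- r.solve_ik(position, orientation): joint angles nearest the present ones, or None.
- eyes.snapshot(name): name is "scene" or "top" or "wrist"; returns the picture (420x560x3 uint8, red, green, blue); there is no depth.
- eyes.camera_info(name): a dict with "camera_matrix" (3x3 intrinsics, pixels), "T" (4x4, takes a point from camera to world coordinates); the wrist camera has in their place "tool_from_camera" (4x4, takes a point from camera to tool coordinates, whose origin is the TCP and whose axes are the flange's). Camera axes: x right, y down, z forward; pixel columns grow to the right and rows downward; lengths in m; the calibration is good to about 2 mm. A picture is of the moment at which its call begins: read the wrist's pose just before it. camera_info takes no time and is no camera call.
A pose or a line that the arm cannot do raises r.Unreachable and nothing moves.
- order.hand_in(): hands the job in; it is judged then, once.
Readings, each from a call of its own:
- r.read_clock(): time.
- r.read_joint_positions(): joint angles.
- r.read_joint_velocities(): joint speeds.
- r.read_joint_torque(): joint torques, N m.
- r.read_tcp_pos(): TCP position.
- r.read_tool_rot(): TCP orientation.
- r.read_wrist_force(): force on the tool from outside, world axes, zero at the start.
- r.read_moment(): the same for the moment, N m.
- r.read_opening(): finger opening in m.
- r.read_finger_force(): force on a finger pad.
Only numpy, scipy, OpenCV 4.12 (cv2) and the standard library are available. Lean on these libraries where they do the work, as an engineer would, in place of code of your own. Each camera call takes 0.05 s, during which the arm holds its last target. There are 200 camera calls.

## Task

Get the inspection set ready to send off: build the setting master squarely in its nest, base block first, then the spacer, then the round disc on top, and only then swing the keeper arm fully shut over it. Press every specimen carrier that is on the table down into a rack slot of its own, fully home, so that the slot's spring latch snaps back shut over its foot; carriers can go in at any time, in any slots. Leave the caliper, jar, ink pot and cup where they are.

Things in the scene. Friction and masses are not known exactly. Their poses are not given: they have to be found in the camera images.
- rack: Fixed alloy rack, 104 x 246 mm, four open-topped slots in a row along its y, 62 mm apart, starting empty. Origin: under the middle of the slot row, at table height. z up; +x points to the slots' latch end, -x (towards the robot) to the plain end wall. Any carrier fits any slot, either way round. Place and yaw vary.
- slot0 (a point): Centre of the floor of slot 0 (0 to 3 from the rack's -y end to its +y end), 8 mm above the table; axes as the rack's. Inside, the slot is 68 mm (x) by 40 mm (y). Above the slot floor the side walls rise 20 mm (22 mm thick between slots), the plain end wall (-x) 46 mm, the wall under the latch (+x) 22 mm, all with sloped lead-ins that widen the mouth 5 mm.
- slot1 (a point): Centre of the floor of slot 1 (0 to 3 from the rack's -y end to its +y end), 8 mm above the table; axes as the rack's. Inside, the slot is 68 mm (x) by 40 mm (y). Above the slot floor the side walls rise 20 mm (22 mm thick between slots), the plain end wall (-x) 46 mm, the wall under the latch (+x) 22 mm, all with sloped lead-ins that widen the mouth 5 mm.
- slot2 (a point): Centre of the floor of slot 2 (0 to 3 from the rack's -y end to its +y end), 8 mm above the table; axes as the rack's. Inside, the slot is 68 mm (x) by 40 mm (y). Above the slot floor the side walls rise 20 mm (22 mm thick between slots), the plain end wall (-x) 46 mm, the wall under the latch (+x) 22 mm, all with sloped lead-ins that widen the mouth 5 mm.
- slot3 (a point): Centre of the floor of slot 3 (0 to 3 from the rack's -y end to its +y end), 8 mm above the table; axes as the rack's. Inside, the slot is 68 mm (x) by 40 mm (y). Above the slot floor the side walls rise 20 mm (22 mm thick between slots), the plain end wall (-x) 46 mm, the wall under the latch (+x) 22 mm, all with sloped lead-ins that widen the mouth 5 mm.
- latch0 (a joint): Latch of slot 0; slides along rack +x, 0 shut to 0.009 m; spring 1.2 N shut, 2.4 N at 6 mm. Its nose, 24 mm wide, juts 6 mm into the slot: flat underside 25.5 mm above the floor, sloped face from there up and back to 45 mm. A carrier pressed straight down (3 to 10 N, more than its weight) pushes it back; it snaps over the foot at the floor. Black tab behind, 49 mm high.
- latch1 (a joint): Latch of slot 1; slides along rack +x, 0 shut to 0.009 m; spring 1.2 N shut, 2.4 N at 6 mm. Its nose, 24 mm wide, juts 6 mm into the slot: flat underside 25.5 mm above the floor, sloped face from there up and back to 45 mm. A carrier pressed straight down (3 to 10 N, more than its weight) pushes it back; it snaps over the foot at the floor. Black tab behind, 49 mm high.
- latch2 (a joint): Latch of slot 2; slides along rack +x, 0 shut to 0.009 m; spring 1.2 N shut, 2.4 N at 6 mm. Its nose, 24 mm wide, juts 6 mm into the slot: flat underside 25.5 mm above the floor, sloped face from there up and back to 45 mm. A carrier pressed straight down (3 to 10 N, more than its weight) pushes it back; it snaps over the foot at the floor. Black tab behind, 49 mm high.
- latch3 (a joint): Latch of slot 3; slides along rack +x, 0 shut to 0.009 m; spring 1.2 N shut, 2.4 N at 6 mm. Its nose, 24 mm wide, juts 6 mm into the slot: flat underside 25.5 mm above the floor, sloped face from there up and back to 45 mm. A carrier pressed straight down (3 to 10 N, more than its weight) pushes it back; it snaps over the foot at the floor. Black tab behind, 49 mm high.
- carrier0: Specimen carrier, 0.1 to 0.25 kg: alloy foot 64 (x) by 36 (y) by 24 mm high, with a black test plate 40 (x) by 12 (y) mm standing on its middle, its top 60 mm above the underside; grasp the plate across its 12 mm. Origin: centre of the underside, z up. All alike; two to four are present (None = absent), standing on the table before the robot.
- carrier1: Specimen carrier, 0.1 to 0.25 kg: alloy foot 64 (x) by 36 (y) by 24 mm high, with a black test plate 40 (x) by 12 (y) mm standing on its middle, its top 60 mm above the underside; grasp the plate across its 12 mm. Origin: centre of the underside, z up. All alike; two to four are present (None = absent), standing on the table before the robot.
- carrier2: Specimen carrier, 0.1 to 0.25 kg: alloy foot 64 (x) by 36 (y) by 24 mm high, with a black test plate 40 (x) by 12 (y) mm standing on its middle, its top 60 mm above the underside; grasp the plate across its 12 mm. Origin: centre of the underside, z up. All alike; two to four are present (None = absent), standing on the table before the robot.
- carrier3: Specimen carrier, 0.1 to 0.25 kg: alloy foot 64 (x) by 36 (y) by 24 mm high, with a black test plate 40 (x) by 12 (y) mm standing on its middle, its top 60 mm above the underside; grasp the plate across its 12 mm. Origin: centre of the underside, z up. All alike; two to four are present (None = absent), standing on the table before the robot.
- nest: Fixed nest: dark steel plate 135 x 90 x 6 mm; four L-shaped corner guides, 5 mm thick, form a square pocket 60 mm wide inside, straight to 46 mm above its floor, then flaring outward 5 mm as a lead-in up to 54 mm, with the middle 40 mm of each side open for fingers. Origin: under the pocket's centre, at table height. Keeper's post (16 mm thick) on its +x side.
- pocket (a point): Centre of the pocket floor, 6 mm above the table; x and y axes parallel to the pocket's sides and to the nest's.
- keeper (a joint): Keeper: grey bar 16 mm wide, 64 to 72 mm above the table, turning about a vertical axis 75 mm from the pocket's centre along nest +x. 0 = shut, at a stop, bar over the pocket's centre, 4 mm above a full stack. At value a it points along nest (-cos a, sin a): it opens to nest +y, to 1.5 rad at most. Starts at 0.9 to 1.25. Stays where it is left; about 1 N at the knob moves it.
- keeper_knob (a point): Centre of the top of the upright black knob at the keeper's free end: 14 mm thick, from 72 to 98 mm above the table, 90 mm from the keeper's axis.
- master_body: Base block of the setting master: alloy, square, 56 x 56 x 24 mm high, dark spot in the middle of its top, 0.15 to 0.3 kg. Origin: centre of the underside; x, y along its sides.
- spacer: Spacer of the setting master: grey plastic square plate 56 x 56 x 15 mm. Origin: centre of the underside; x, y along its sides.
- top_disc: Top disc of the setting master: round steel disc, 56 mm across, 15 mm thick. Origin: centre of the underside.
- caliper: Bystander: steel caliper lying on the table, 200 mm long, between the nest and the robot. Origin: middle of the beam, underside.
- amber_jar: Bystander: amber glass jar 56 mm across, 110 mm tall, right of the rack. Origin: centre of the underside.
- ink_pot: Bystander: small glass ink pot 30 mm across, 30 mm tall, between rack and nest. Origin: centre of the underside.
- cup: Bystander: white cup 68 mm across, 80 mm tall, on the left. Origin: centre of the underside.

How it is judged:
By the outcome, as a careful person would: the job done as asked, in the order asked, and still so for the second after the job is handed in, with the robot touching nothing.
Of carrier0, carrier1, carrier2, carrier3 only 2 to 4 are there at a start; the rules pass over those that are not, and their reading is None.
At some moment in a run one of carrier0, carrier1, carrier2, carrier3, master_body, spacer, top_disc may be knocked a few centimetres aside while the robot is not near it.
It also fails if it takes over 210 s, if anything falls off the work surface, if the arm or the gripper's body presses on something with over 40 N, if the wrist force passes 120 N, or if a joint passes its speed limit or range.

## Working session

There is one attempt and no reset: what is moved stays moved. The work goes in short steps, each a Python script; the robot and the scene stay as the last script left them, time stands still between calls to the robot, and variables do not carry over. Pictures are saved under pics/ and viewed, at most 14 in all, crops included, and the job is handed in when it is done.

```bash
mkdir -p pics
python3 - <<'E'
from station import r,claw,eyes,order
import cv2,numpy as np
np.set_printoptions(precision=4,suppress=True)
for n in("scene","top"):
    cv2.imwrite(f"pics/{n}0.png",cv2.resize(eyes.snapshot(n)[:,:,::-1],(800,600),interpolation=cv2.INTER_CUBIC))
    c=eyes.camera_info(n);print(n,c["camera_matrix"],c["T"])
print(eyes.camera_info("wrist"),r.read_tcp_pos(),r.read_tool_rot(),r.read_opening(),r.read_clock())
E
```

```text
scene [[389.2226   0.     279.4311]
 [  0.     389.2226 206.0994]
 [  0.       0.       1.    ]] [[-0.142   0.6965 -0.7034  1.261 ]
 [ 0.9898  0.1061 -0.0948  0.0968]
 [ 0.0086 -0.7097 -0.7044  0.8332]
 [ 0.      0.      0.      1.    ]]
top [[518.6536   0.     283.3897]
 [  0.     518.6536 207.8838]
 [  0.       0.       1.    ]] [[-0.0257 -0.9945  0.1011  0.3565]
 [-0.9997  0.0262  0.0037 -0.011 ]
 [-0.0063 -0.101  -0.9949  1.7861]
 [ 0.      0.      0.      1.    ]]
{'camera_matrix': array([[304.15  ,   0.    , 278.2418],
       [  0.    , 304.15  , 210.3483],
       [  0.    ,   0.    ,   1.    ]]), 'tool_from_camera': array([[-0.0006, -0.9705, -0.2412,  0.0704],
       [ 1.    , -0.0006,  0.0002,  0.0007],
       [-0.0004, -0.2412,  0.9705, -0.2072],
       [ 0.    ,  0.    ,  0.    ,  1.    ]])} [0.2852 0.5834 0.1757] [ 0.2254  0.9743 -0.0008 -0.0002] 0.09380404309024185 0.1
```

View pics/scene0.png

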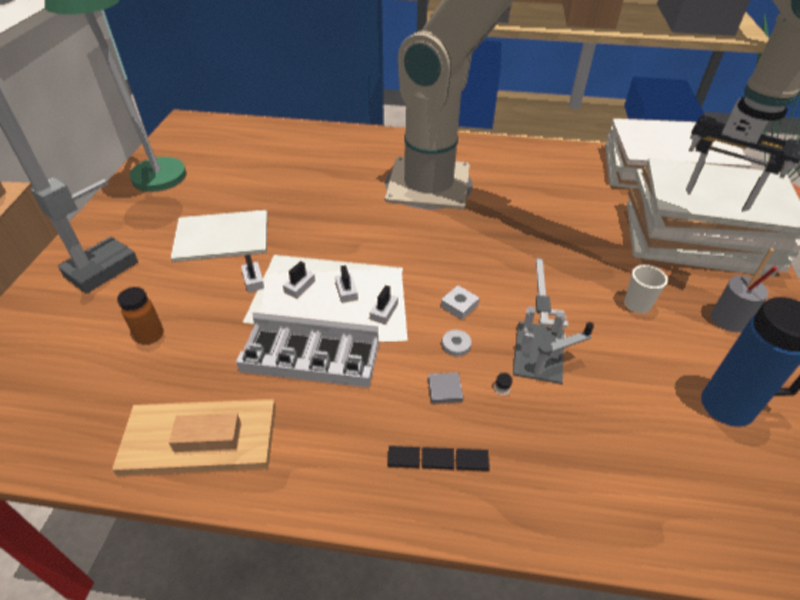

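View pics/top0.png

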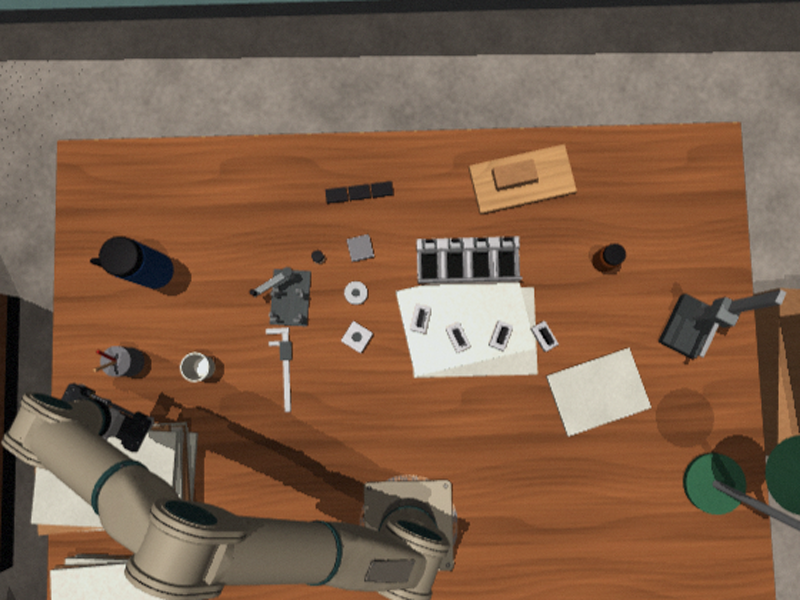

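Top view (800x600 scale): the carriers are at (421,318), (457,337), (500,335) and (544,335), and the rack at (468,258). The body is at (356,337), the disc at (356,293) and the spacer at (360,248). The nest is at (290,297) with the keeper knob at about (253,293). Next I'll look closer with the wrist camera.

```bash
cat > h.py <<'E'
from station import r,claw,eyes,order
import cv2,numpy as np
from math import *
from scipy.spatial.transform import Rotation as R
np.set_printoptions(precision=4,suppress=True)
def q(psi): return [cos(psi/2),sin(psi/2),0,0]      # tool x points along psi, tool y along psi-90deg
def cam(n):
    c=eyes.camera_info(n)
    if n!="wrist": return c["camera_matrix"],c["T"]
    T=np.eye(4);T[:3,:3]=R.from_quat(r.read_tool_rot()).as_matrix();T[:3,3]=r.read_tcp_pos()
    return c["camera_matrix"],T@c["tool_from_camera"]
def shot(n):
    K,T=cam(n); return eyes.snapshot(n),K,T
def pt(px,z,K,T):
    px=np.atleast_2d(px).astype(float)
    d=np.c_[px,np.ones(len(px))]@np.linalg.inv(K).T@T[:3,:3].T
    return (T[:3,3]+d*((z-T[2,3])/d[:,2])[:,None])[:,:2]
def proj(P,K,T):
    p=(np.atleast_2d(P)-T[:3,3])@T[:3,:3]@K.T
    return p[:,:2]/p[:,2:]
def pick_psi(p,psi,z=0.15):
    "closing direction is mod pi: take the reachable yaw with the smallest joint-7 angle"
    best=None
    for k in (-1,0,1):
        a=psi+k*pi; s=r.solve_ik([*p,z],q(a))
        if s is not None and (best is None or abs(s[6])<best[0]): best=(abs(s[6]),a)
    return best[1]
E
cat > look.py <<'E'
from h import *
import pickle
K,T=cam("top")
for n,p in dict(c0=(421,318),c1=(457,337),c2=(500,335),c3=(544,335),body=(356,337),disc=(356,293),spacer=(360,248),nest=(290,297),rack=(468,258)).items():
    print(n,pt(np.array(p)*.7,0.02,K,T)[0])
D={}
for n,p in dict(nest=(290,297),parts=(358,293),carr=(480,330),rack=(468,258)).items():
    P=pt(np.array(p)*.7,0.02,K,T)[0]
    psi=pi if r.solve_ik([*P,.28],q(pi)) is not None else pi/2
    r.move_pose([*P,.28],q(psi)); D[n]=shot("wrist")
    cv2.imwrite(f"pics/w_{n}.png",D[n][0][:,:,::-1]); print(n,psi,r.read_joint_positions()[6],r.read_clock())
pickle.dump(D,open("d.pkl","wb"))
ims=[D[n][0] for n in D]
cv2.imwrite("pics/grid.png",cv2.resize(np.vstack([np.hstack(ims[:2]),np.hstack(ims[2:])])[:,:,::-1],(800,600),interpolation=cv2.INTER_AREA))
E
python3 look.py
```

```text
c0 [ 0.4845 -0.0418]
c1 [ 0.4369 -0.1262]
c2 [ 0.439  -0.2287]
c3 [ 0.4363 -0.3333]
body [0.4432 0.1144]
disc [0.5487 0.1124]
spacer [0.6576 0.1007]
nest [0.5432 0.2709]
rack [ 0.6263 -0.1589]
nest 3.141592653589793 1.0405544196615184 1.6917
parts 3.141592653589793 1.316456202911718 2.4333
carr 3.141592653589793 1.9209535539435072 3.65
rack 3.141592653589793 1.798486878686883 4.4333
```

View pics/grid.png

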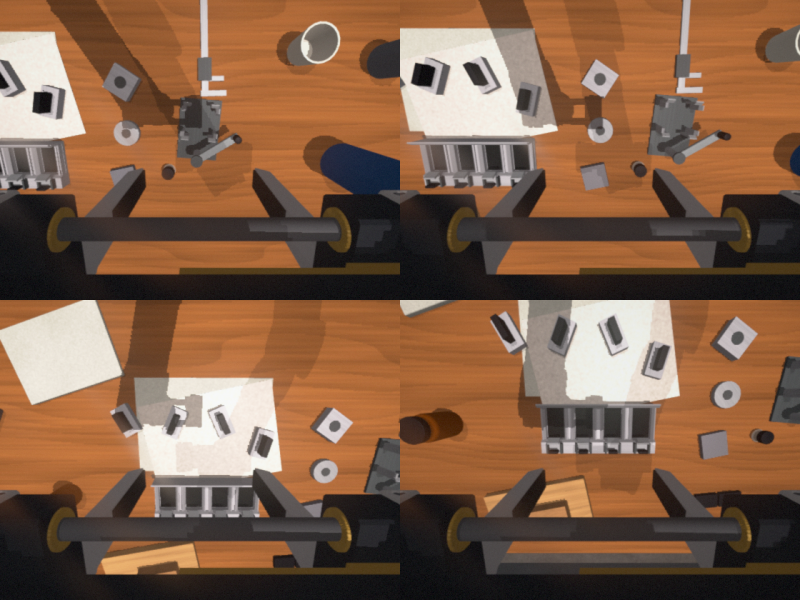

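Wrist grid: the lower-right view (taken over the rack) shows the whole rack, all 4 carriers and the three parts. The upper-right view shows the nest with the keeper open towards +y. I'll zoom in on the rack and nest.

Run:
```python
from h import *
import pickle
D=pickle.load(open("d.pkl","rb"))
a=D["rack"][0][130:220,190:370]; b=D["parts"][0][120:240,330:480]
a=cv2.resize(a,(800,400),interpolation=cv2.INTER_CUBIC)
b=D["parts"][0][115:235,330:490]
cv2.imwrite("pics/z1.png",a[:,:,::-1]); cv2.imwrite("pics/z2.png",cv2.resize(b,(800,600),interpolation=cv2.INTER_CUBIC)[:,:,::-1])
```

```text
(no output)
```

View pics/z1.png

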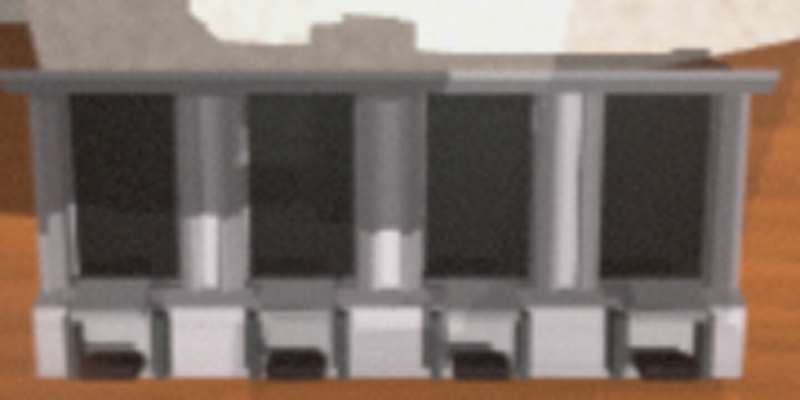

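View pics/z2.png

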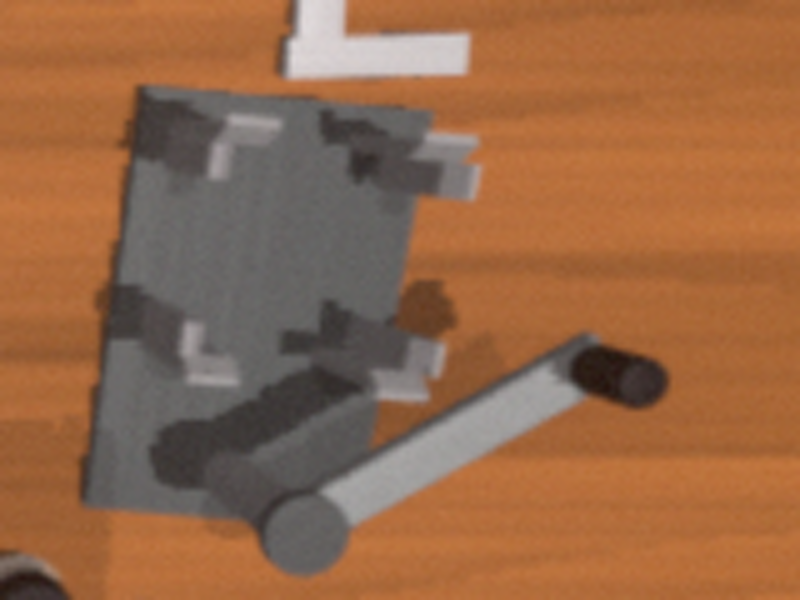

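Zooms:
- **Rack:** the top of the plain wall spans about (5,72) to (780,72) in the crop. The dark slot floors lie between about rows 95 and 278.
- **Nest:** the plate corners are at (138,86), (433,110) and (85,503). The guides' light tops bound the pocket, the pivot is at (305,535) and the knob top at (643,383).

Run:
```python
from h import *
import pickle
D=pickle.load(open("d.pkl","rb"))
_,K,T=D["rack"]; print("cam",T[:3,3])
c=lambda L:np.array(L)/4.444+[190,130]
print("plain wall top ends z.054",pt(c([(3,71),(780,72)]),.054,K,T))
print("wall inner edge",pt(c([(70,93),(710,93)]),.054,K,T))
print("floor +x edge z.008",pt(c([(75,277),(180,278),(600,278),(700,278)]),.008,K,T), "-x edge", pt(c([(75,95),(710,95)]),.008,K,T))
print("slot sides z.008 r180",pt(c([(73,180),(710,180)]),.008,K,T), "occl z.028",pt(c([(178,180),(603,180)]),.028,K,T))
print("bottom edge",[pt(c([(37,378),(743,378)]),z,K,T) for z in(0,.03,.05)])
_,K,T=D["parts"];print("cam",T[:3,3])
c=lambda L:np.array(L)/5+[330,115]
pl=pt(c([(138,86),(433,108),(85,503)]),.006,K,T);print("plate",pl,[np.linalg.norm(pl[0]-pl[i]) for i in(1,2)])
print("guide inner corners z.060",pt(c([(222,133),(447,150),(190,365),(425,358)]),.06,K,T))
print("guide ends", pt(c([(280,128),(218,180),(428,140),(460,198),(190,322),(238,378),(375,392),(442,345)]),.06,K,T))
print("pivot z.074",pt(c([(305,535)]),.076,K,T),"knob",pt(c([(643,383)]),.098,K,T))
```

```text
cam [ 0.5556 -0.1579  0.4869]
plain wall top ends z.054 [[ 0.57   -0.2797]
 [ 0.5703 -0.0361]]
wall inner edge [[ 0.5768 -0.2591]
 [ 0.5768 -0.0577]]
floor +x edge z.008 [[ 0.6441 -0.2718]
 [ 0.6445 -0.2341]
 [ 0.6445 -0.083 ]
 [ 0.6445 -0.047 ]] -x edge [[ 0.5797 -0.2682]
 [ 0.5798 -0.0471]]
slot sides z.008 r180 [[ 0.6093 -0.2706]
 [ 0.6093 -0.0454]] occl z.028 [[ 0.607  -0.2303]
 [ 0.607  -0.0863]]
bottom edge [array([[ 0.6837, -0.29  ],
       [ 0.6838, -0.0271]]), array([[ 0.6759, -0.2819],
       [ 0.6759, -0.0351]]), array([[ 0.6706, -0.2764],
       [ 0.6706, -0.0405]])]
cam [0.4784 0.1099 0.4873]
plate [[0.4746 0.2325]
 [0.4811 0.3238]
 [0.607  0.2236]] [np.float64(0.09151164471895237), np.float64(0.1326616733409106)]
guide inner corners z.060 [[0.4875 0.2426]
 [0.492  0.3049]
 [0.5519 0.2385]
 [0.5499 0.3052]]
guide ends [[0.4862 0.2584]
 [0.5002 0.2425]
 [0.4894 0.2994]
 [0.505  0.31  ]
 [0.5396 0.2376]
 [0.5557 0.2525]
 [0.5597 0.292 ]
 [0.5461 0.3096]]
pivot z.074 [[0.5976 0.2696]] knob [[0.5501 0.3453]]
```

```bash
cat >> h.py <<'E'
def over(p,psi=pi,z=.2):
    "put the wrist camera plumb above p and take a picture"
    r.move_pose([p[0]-.07*cos(psi),p[1]-.07*sin(psi),z],q(psi)); return shot("wrist")
def blob(mask,near):
    mask=cv2.morphologyEx(mask.astype(np.uint8)*255,cv2.MORPH_OPEN,np.ones((3,3)))
    cs=[c for c in cv2.findContours(mask,cv2.RETR_EXTERNAL,cv2.CHAIN_APPROX_NONE)[0] if cv2.contourArea(c)>150]
    return min(cs,key=lambda c:np.linalg.norm(np.array(cv2.minAreaRect(c)[0])-near)) if cs else None
def locate(kind,p,z=.2,psi=pi):
    "centre, long-side angle and sides of a part near p; height of the face seen by kind"
    h=dict(carrier=.060,body=.024,spacer=.015,disc=.015)[kind]
    im,K,T=over(p,psi,z); hsv=cv2.cvtColor(im,cv2.COLOR_RGB2HSV)
    m=hsv[...,2]<62 if kind=="carrier" else (hsv[...,1]<75)&(hsv[...,2]>70)
    m[265:]=False
    c=blob(m,proj([*p,h],K,T)[0])
    if c is None: return None
    w=pt(cv2.convexHull(c)[:,0],h,K,T).astype(np.float32)
    ctr,(a,b),ang=cv2.minAreaRect(w*1000)          # mm
    if a<b: a,b,ang=b,a,ang+90
    cv2.drawContours(im,[c],-1,(255,0,0),1)
    return np.array(ctr)/1000,radians(ang),(a,b),im
E
python3 - <<'E'
from h import *
n=over((.5225,.2745))[0:3]; cv2.imwrite("pics/n2.png",n[0][:,:,::-1])
b=locate("body",(.4432,.1144)); print(b[:3],r.read_clock())
c=locate("carrier",(.4845,-.0418)); print(c[:3])
k=over((.62,-.158),0.,.28); print(r.read_clock(),r.read_joint_positions())
import pickle; pickle.dump((n,k),open("d2.pkl","wb"))
g=np.vstack([np.hstack([n[0][:300],b[3][:300]]),np.hstack([c[3][:300],k[0][:300]])])
cv2.imwrite("pics/g2.png",cv2.resize(g,(800,429),interpolation=cv2.INTER_AREA)[:,:,::-1])
E
```

```text
(array([0.4442, 0.1124]), 0.9971651432714426, (56.43800735473633, 55.944091796875)) 6.9
(array([ 0.4388, -0.1243]), 0.4348156760472959, (43.52080154418945, 14.922699928283691))
9.7083 [-0.415   0.6446  1.1462  1.6133 -0.6073  1.2863 -0.7358]
```

View pics/g2.png

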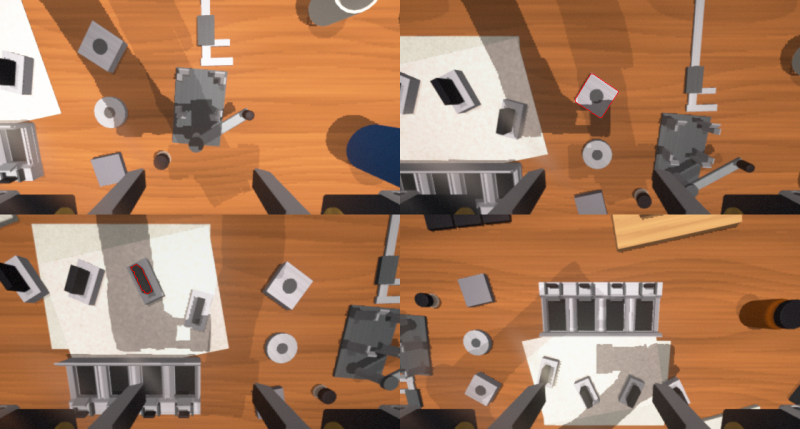

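Views (grid scale):
- The body is outlined well at (596,96).
- The carrier search caught the second plate at (145,283). Carrier 0's plate at (197,312) looks grey because of the light.
- The rack is seen from the other side at (600,308), and the nest is at (200,105).

Two zooms next to fix the rack's x and the pocket.

Run:
```python
from h import *
import pickle
n,k=pickle.load(open("d2.pkl","rb"))
im,K,T=k
m=(im.max(2)<75).astype(np.uint8); m[:,:180]=0;m[:,380:]=0;m[:90]=0;m[180:]=0
for c in cv2.findContours(m,cv2.RETR_EXTERNAL,cv2.CHAIN_APPROX_NONE)[0]:
    if cv2.contourArea(c)>400:
        P=pt(c[:,0],.008,K,T); print(cv2.boundingRect(c),np.percentile(P,[2,98],axis=0).ravel())
print("cams",T[:3,3],n[2][:3,3])
a=cv2.resize(im[90:180,190:370],(600,300),interpolation=cv2.INTER_CUBIC)
b=cv2.resize(n[0][90:220,230:360],(600,600),interpolation=cv2.INTER_CUBIC)
g=np.zeros((600,800,3),np.uint8); g[:,:600]=b
g=cv2.resize(im[90:180,190:370],(200,100)); 
cv2.imwrite("pics/n3.png",b[:,:,::-1])
```

```text
(289, 119, 25, 43) [ 0.5795 -0.2085  0.6423 -0.1723]
(329, 118, 25, 44) [ 0.5795 -0.2699  0.6423 -0.2353]
(248, 118, 24, 43) [ 0.581  -0.1451  0.6423 -0.1098]
(207, 118, 25, 43) [ 0.5809 -0.0831  0.6422 -0.0477]
cams [ 0.6196 -0.1566  0.487 ] [0.5233 0.2736 0.4075]
```

View pics/n3.png

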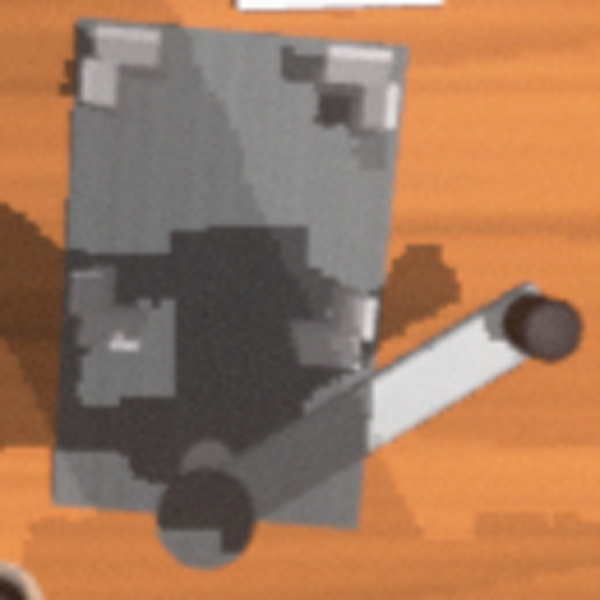

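n3: the nest plate corners are at (78,20), (408,48), (53,500) and (357,527), the pivot at (205,517), and the knob top at (548,330). The rack origin comes to about (0.612, -0.158) with yaw near 0.

Run:
```python
from h import *
import pickle
n,k=pickle.load(open("d2.pkl","rb"))
_,K,T=n; c=lambda L:np.array(L)/4.615+[230,90]
P=pt(c([(78,20),(408,48),(53,500),(357,527)]),.006,K,T)
x=(P[2]+P[3]-P[0]-P[1])/2; y=(P[1]+P[3]-P[0]-P[2])/2
yaw=(atan2(x[1],x[0])+atan2(y[1],y[0])-pi/2)/2
X=np.array([cos(yaw),sin(yaw)]); print(np.linalg.norm(x),np.linalg.norm(y),yaw,"pocket by plate",P.mean(0)-.0225*X)
pv=pt(c([(205,517)]),.076,K,T)[0]; kn=pt(c([(548,330)]),.098,K,T)[0]
print(pv,"by pivot",pv-.075*X,kn,np.linalg.norm(kn-pv),"a",pi-atan2(*(kn-pv)[::-1])+yaw)
# outer corners of guide tops
G=pt(c([(95,27),(395,48),(68,275),(365,370)]),.06,K,T);print(G,G.mean(0))
```

```text
0.13279892999674042 0.0893324822143326 -0.0861037223551041 pocket by plate [0.5225 0.2756]
[0.5966 0.2689] by pivot [0.5219 0.2754] [0.5502 0.3445] 0.08866881326949712 a 0.9332931742235254
[[0.4831 0.2438]
 [0.4879 0.3139]
 [0.5398 0.2358]
 [0.5631 0.3085]] [0.5185 0.2755]
```

```bash
cat >> h.py <<'E'
NEST=np.array([.5223,.2752]); NYAW=-.077
RACK=np.array([.612,-.158]); RYAW=0.
def slot(i):
    return RACK+(i-1.5)*.062*np.array([-sin(RYAW),cos(RYAW)])
def near_angle(a,ref,step): return a+round((ref-a)/step)*step
def stack(kind,p,floor):
    "fetch a part of the master and set it in the pocket on height floor"
    L=locate(kind,p); c,ang,s=L[:3]; print(kind,c,ang,s)
    cv2.imwrite(f"pics/loc_{kind}.png",L[3][:,:,::-1])
    place=NYAW+pi/2
    psi=near_angle(ang,place,pi/2) if kind!="disc" else place
    claw.grip(.078)
    r.move_pose([*c,.10],q(psi)); r.move_linear([*c,.005],.12)
    claw.grip(.04,25); print("opening",r.read_opening(),"F",r.read_finger_force())
    r.move_linear([*c,.17],.2)
    r.move_pose([*NEST,.17],q(place)); r.move_linear([*NEST,.06+floor-.006],.2)
    z=.005+floor
    hit=r.move_linear([*NEST,z-.001],.05,guard=8); print("hit",hit,r.read_tcp_pos(),z,r.read_wrist_force())
    if r.read_tcp_pos()[2]>z+.004: return False
    claw.grip(.070); r.move_linear([*NEST,.17],.2); print("t",r.read_clock()); return True
E
python3 - <<'E'
from h import *
print(stack("body",(.4442,.1124),.006))
E
```

```text
body [0.4443 0.1122] 0.9980515098612482 (56.57749938964844, 56.12451934814453)
opening 0.040237027539092224 F 0.0
hit False [0.5226 0.2754 0.0103] 0.011 [0.4803 0.5495 0.5077]
t 20.2667
True
```

The grip missed (opening 0.040, no force). I'll look at what happened.

Run:
```python
from h import *
im,K,T=over((.47,.14),z=.25); cv2.imwrite("pics/v1.png",im[:,:,::-1])
```

```text
(no output)
```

View pics/v1.png

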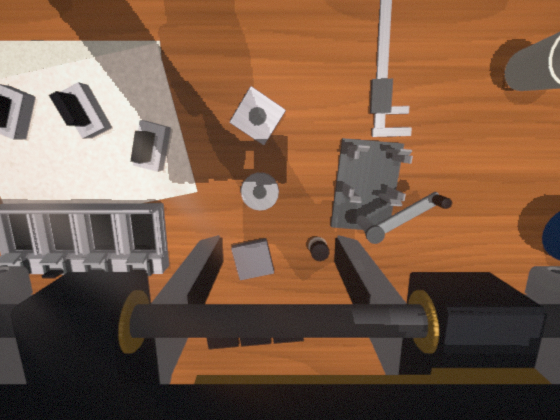

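View pics/loc_body.png

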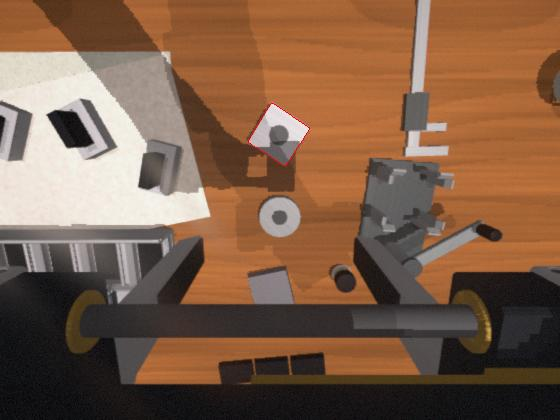

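The body is at (257,116), practically where it was, so I'll go back and check at the grasp pose.

Run:
```python
from h import *
L=locate("body",(.4443,.1122)); c,ang,s=L[:3]; print(c,ang,s)
psi=near_angle(ang,NYAW+pi/2,pi/2); print("psi",psi)
claw.grip(.078)
r.move_pose([*c,.10],q(psi)); print(r.read_tcp_pos(),r.read_tool_rot(),q(psi))
h=r.move_linear([*c,.03],.1,guard=6); print(h,r.read_tcp_pos(),r.read_opening())
im,K,T=shot("wrist"); print(proj([*c,.024],K,T),proj([*c,.03],K,T)); cv2.imwrite("pics/v2.png",im[:,:,::-1])
```

```text
[0.4449 0.1124] 0.9935702752739991 (56.910648345947266, 56.505126953125)
psi 0.9935702752739991
[0.4452 0.1126 0.1001] [ 0.879   0.4769  0.0002 -0.    ] [0.8791193113021621, 0.4766017588045727, 0, 0]
False [0.4453 0.1125 0.0303] 0.07801082410651214
[[278.9387 233.4712]] [[278.9575 236.0987]]
```

View pics/v2.png

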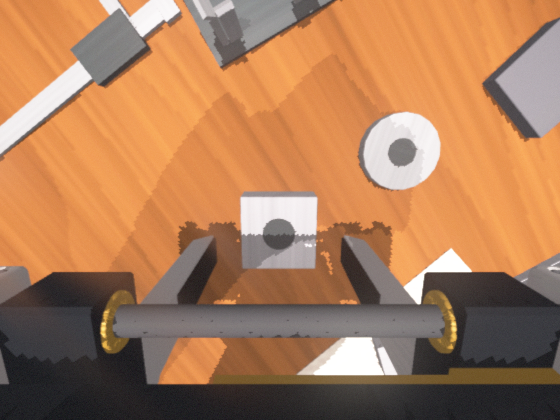

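v2: the body sits squarely between the fingers at (279,232). The visible tip gap (215 to 342 px) is wider than the read opening, so I'll close all the way and let the force decide.

Run:
```python
from h import *
p=r.read_tcp_pos()
r.move_linear([p[0],p[1],.005],.1); claw.grip(0.0,25); print(r.read_opening(),r.read_finger_force(),r.read_wrist_force())
im,K,T=shot("wrist"); cv2.imwrite("pics/v3.png",im[:,:,::-1])
```

```text
0.0010384911311352154 0.0 [ 0.3815  0.8768 -0.4799]
```

View pics/v3.png

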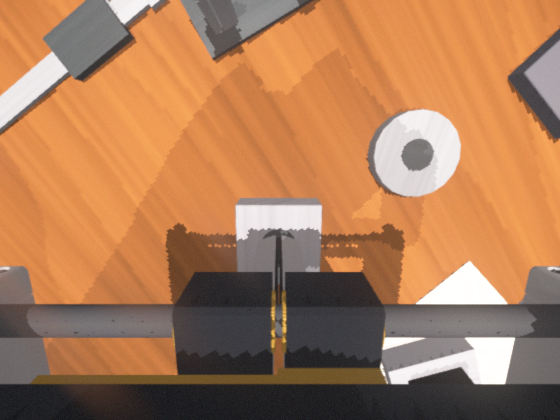

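Run:
```python
import cv2
a=cv2.imread("pics/v3.png")[180:300,200:360];b=cv2.imread("pics/v2.png")[180:300,200:360]
import numpy as np
cv2.imwrite("pics/v4.png",cv2.resize(np.hstack([a,b]),(800,300),interpolation=cv2.INTER_CUBIC))
```

```text
(no output)
```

View pics/v4.png

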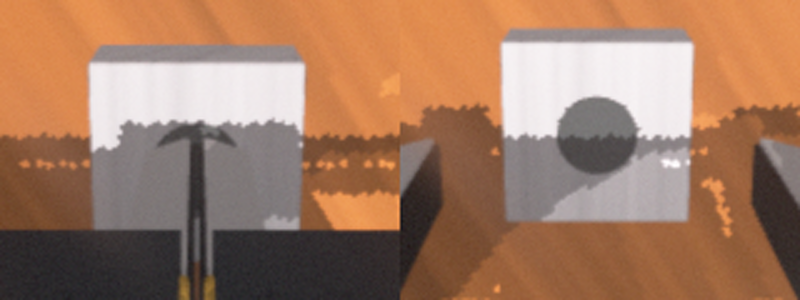

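v4: the shut finger tips lie over the block's top without touching it, so the real tips are about 2 cm behind the nominal TCP. A guarded touch-down will calibrate this.

Run:
```python
from h import *
p=r.read_tcp_pos(); print(p, r.grip_point_offset)
h=r.move_linear([p[0],p[1],-.012],.02,guard=3); print(h,r.read_tcp_pos(),r.read_wrist_force())
r.move_linear([p[0],p[1],.03],.1)
```

```text
[0.4455 0.1126 0.005 ] 0.0188
True [ 0.4455  0.1126 -0.0047] [ 0.0857 -0.6143  5.9899]
```

Contact came at TCP z = -0.0045 on the 24 mm top, so the fingertips are about 28 mm behind the reported TCP. I'll fold that offset in and continue.

```bash
python3 - <<'E'
s=open("h.py").read()
i=s.index("def stack"); s=s[:i]+'''TIP=.0285     # real fingertips lie this far above the reported TCP (found by touch)
def lin(c,tip,rate=.15,guard=None): return r.move_linear([*c,tip-TIP],rate,guard=guard)
def tip(): return r.read_tcp_pos()[2]+TIP
def grab(c,psi,z,open_,wide):
    "descend open over c and grip; wide = expected opening"
    claw.grip(open_)
    r.move_pose([*c,.09-TIP+z],q(psi)); hit=lin(c,z,.12,guard=6)
    claw.grip(0.,30); o=r.read_opening(); print("grab hit",hit,"tip",tip(),"opening",o,"F",r.read_finger_force())
    return abs(o-wide)<.004
def stack(kind,p,floor):
    "fetch a part of the master and set it in the pocket on height floor"
    L=locate(kind,p); c,ang,s=L[:3]; print(kind,c,ang,s)
    cv2.imwrite(f"pics/loc_{kind}.png",L[3][:,:,::-1])
    place=NYAW+pi/2
    psi=near_angle(ang,place,pi/2) if kind!="disc" else place
    if not grab(c,psi,.004,.078,.056): claw.grip(.078); return False
    lin(c,.17,.2); r.move_pose([*NEST,.17-TIP],q(place)); lin(NEST,.06+floor,.2)
    z=.004+floor
    hit=lin(NEST,z-.002,.05,guard=6); print("hit",hit,"tip",tip(),"want",z,r.read_wrist_force(),r.read_opening())
    if tip()>z+.004: return False
    claw.grip(.068); lin(NEST,.17,.2); print("t",r.read_clock()); return True
'''
open("h.py","w").write(s)
E
python3 - <<'E'
from h import *
print(stack("body",(.4446,.1124),.006))
im=over(NEST)[0]; cv2.imwrite("pics/v5.png",im[:,:,::-1])
E
```

```text
body [0.4442 0.1121] 0.9967915017705045 (56.654388427734375, 56.173614501953125)Traceback (most recent call last):
  File "<stdin>", line 2, in <module>
  File "h.py", line 68, in stack
    if not grab(c,psi,.004,.078,.056): claw.grip(.078); return False
           ~~~~^^^^^^^^^^^^^^^^^^^^^^
  File "h.py", line 59, in grab
    r.move_pose([*c,.09-TIP+z],q(psi)); hit=lin(c,z,.12,guard=6)
                                            ~~~^^^^^^^^^^^^^^^^^
  File "h.py", line 54, in lin
    def lin(c,tip,rate=.15,guard=None): return r.move_linear([*c,tip-TIP],rate,guard=guard)
                                               ~~~~~~~~~~~~~^^^^^^^^^^^^^^^^^^^^^^^^^^^^^^^
station.Unreachable: the arm cannot follow that straight line within its joint ranges
```

Run:
```python
from h import *
c=(.4442,.1121)
print(r.read_tcp_pos(),r.read_joint_positions())
for k in range(-2,3):
    psi=.9968+k*pi/2
    print(k,[None if (s:=r.solve_ik([*c,z],q(psi))) is None else np.round(s,2) for z in(.06,0,-.012,-.02,-.0245,-.03)])
```

```text
[0.4446 0.1123 0.0656] [-0.2935  0.5458 -0.0214  2.1425  0.025   0.4529 -0.9075]
-2 [array([ 0.37,  0.79, -1.06,  2.13,  0.98,  0.84,  1.25]), array([-0.76,  0.81,  0.7 ,  2.19, -1.09,  0.55, -2.92]), array([ 0.35,  0.97, -1.06,  2.17,  1.25,  0.86,  1.03]), array([ 0.35,  0.99, -1.06,  2.17,  1.27,  0.87,  1.01]), array([ 0.35,  1.  , -1.06,  2.17,  1.29,  0.87,  1.  ]), array([ 0.35,  1.02, -1.06,  2.17,  1.31,  0.88,  0.98])]
-1 [array([-0.59,  0.59,  0.41,  2.16, -0.5 ,  0.48, -1.94]), array([-0.49,  0.7 ,  0.27,  2.19, -0.57,  0.32, -1.88]), array([-0.47,  0.72,  0.24,  2.19, -0.58,  0.29, -1.87]), array([-0.46,  0.74,  0.22,  2.19, -0.59,  0.27, -1.86]), array([-0.45,  0.74,  0.22,  2.19, -0.6 ,  0.26, -1.85]), array([-0.45,  0.76,  0.21,  2.19, -0.62,  0.25, -1.84])]
0 [array([-0.29,  0.56, -0.02,  2.15,  0.03,  0.44, -0.91]), array([-0.3 ,  0.68, -0.01,  2.18,  0.03,  0.28, -0.92]), array([-0.3 ,  0.7 , -0.01,  2.18,  0.03,  0.25, -0.92]), array([-0.3 ,  0.72, -0.01,  2.19,  0.03,  0.23, -0.92]), array([-0.21,  0.73, -0.15,  2.19,  0.4 ,  0.25, -1.29]), array([-0.21,  0.74, -0.15,  2.19,  0.43,  0.24, -1.31])]
1 [array([ 0.01,  0.59, -0.46,  2.14,  0.52,  0.52,  0.15]), array([-0.08,  0.7 , -0.33,  2.17,  0.62,  0.36,  0.06]), array([-0.11,  0.72, -0.3 ,  2.18,  0.64,  0.33,  0.05]), array([-0.12,  0.73, -0.28,  2.18,  0.65,  0.31,  0.04]), array([-0.13,  0.74, -0.27,  2.18,  0.66,  0.29,  0.03]), array([-0.14,  0.75, -0.25,  2.19,  0.67,  0.28,  0.03])]
2 [array([ 0.37,  0.79, -1.06,  2.13,  0.98,  0.84,  1.25]), array([-0.76,  0.81,  0.7 ,  2.19, -1.09,  0.55, -2.92]), array([ 0.35,  0.97, -1.06,  2.17,  1.25,  0.86,  1.03]), array([ 0.35,  0.99, -1.06,  2.17,  1.27,  0.87,  1.01]), array([ 0.35,  1.  , -1.06,  2.17,  1.29,  0.87,  1.  ]), array([ 0.35,  1.02, -1.06,  2.17,  1.31,  0.88,  0.98])]
```

```bash
python3 - <<'E'
s=open("h.py").read()
a=s.index("    claw.grip(open_)"); b=s.index("    claw.grip(0.,30)")
s=s[:a]+'''    claw.grip(open_)
    for a in psi:
        try: r.move_pose([*c,.09-TIP+z],q(a)); hit=lin(c,z,.12,guard=6); break
        except r.Unreachable: print("unreachable psi",a)
    else: return False
'''+s[b:]
s=s.replace('''    psi=near_angle(ang,place,pi/2) if kind!="disc" else place
    if not grab(c,psi,.004''','''    psi=near_angle(ang,place,pi/2) if kind!="disc" else place
    psi=sorted([psi+k*pi/2 for k in(-1,0,1,2)],key=lambda a:abs(a-1.8))
    if not grab(c,psi,.005''').replace("z=.004+floor","z=.005+floor")
open("h.py","w").write(s)
E
python3 - <<'E'
from h import *
print(stack("body",(.4446,.1124),.006))
b=locate("body",NEST+[.0,0]); print(r.read_clock(),b[:3] if b else None)
cv2.imwrite("pics/v5.png",b[3][:,:,::-1])
E
```

```text
body [0.4442 0.1121] 0.994085463786875 (56.4884147644043, 56.255516052246094)
grab hit False tip 0.00540029118375435 opening 0.0559824789618201 F 30.00114530324936
hit True tip 0.01129416950211674 want 0.011 [-0.2778  0.1179  4.5105] 0.05577216226855907
t 41.2917
True
42.6667 (array([0.5523, 0.2921]), 3.0572498092347655, (142.57933044433594, 124.49600982666016))
```

Body gripped (55.9 mm) and seated at the expected height. Spacer next, then the disc.

Run:
```python
from h import *
ok=stack("spacer",(.6576,.1007),.030); print(ok)
if ok: print(stack("disc",(.5487,.1124),.045))
```

```text
spacer [0.6603 0.1009] 1.7893697139143745 (55.77695083618164, 55.56770706176758)
grab hit False tip 0.00559668222626165 opening 0.055103025840694646 F 30.000484585762024
hit True tip 0.03542873572461504 want 0.034999999999999996 [-0.3206 -0.5156  4.758 ] 0.05579319268989618
t 51.2417
True
disc [0.5511 0.1131] 1.5704895306373194 (54.081932067871094, 53.56658935546875)
grab hit False tip 0.005484575283520626 opening 0.05517835026717095 F 30.001109540462494
hit True tip 0.05032416118627189 want 0.049999999999999996 [-0.5251  0.289   5.2224] 0.054867820568987306
t 60.3083
True
```

The stack is complete. Now I'll straddle the keeper's knob and swing it shut along its arc.

```bash
cat >> h.py <<'E'
def knob(a):
    piv=NEST+.075*np.array([cos(NYAW),sin(NYAW)]); t=pi-a+NYAW
    return piv+.09*np.array([cos(t),sin(t)]), t       # point, tool yaw that closes along the arc
E
python3 - <<'E'
from h import *
a0=.933; p,t=knob(a0); print(p,t)
claw.grip(.036); r.move_pose([*p,.16-TIP],q(t)); print("hit",lin(p,.080,.08,guard=5))
claw.grip(.020,3); print(r.read_opening())
for a in list(np.arange(a0-.1,0,-.1))+[-.035]:
    p,t=knob(a)
    if r.move_linear([*p,.080-TIP],.05,ori=q(t),guard=8): print("stop at",a,r.read_wrist_force()); break
print(r.read_tcp_pos(),knob(0)[0],r.read_wrist_force(),r.read_opening())
E
```

```text
[0.5492 0.3456] 2.1315926535897933
hit False
0.020184734905701
[0.5073 0.2734 0.0515] [0.5073 0.2764] [-0.0656 -0.4039 -0.8238] 0.019951403345806334
```

Run:
```python
from h import *
p,t=knob(-.12); print("stop",r.move_linear([*p,.080-TIP],.02,ori=q(t),guard=5),r.read_wrist_force(),r.read_tcp_pos(),knob(-.035)[0])
r.wait(.3); claw.grip(.036); p=r.read_tcp_pos()[:2]; lin(p,.17,.15)
im,K,T=over((.54,.276)); print(r.read_clock())
m=proj([*NEST,.06],K,T)[0].astype(int)
c=im[max(m[1]-70,0):m[1]+80,m[0]-100:m[0]+100]; cv2.imwrite("pics/v6.png",cv2.resize(c,(800,600),interpolation=cv2.INTER_CUBIC)[:,:,::-1])
```

```text
stop True [0.2734 0.947  1.2213] [0.5073 0.2722 0.0515] [0.5072 0.2732]
68.8083
```

View pics/v6.png

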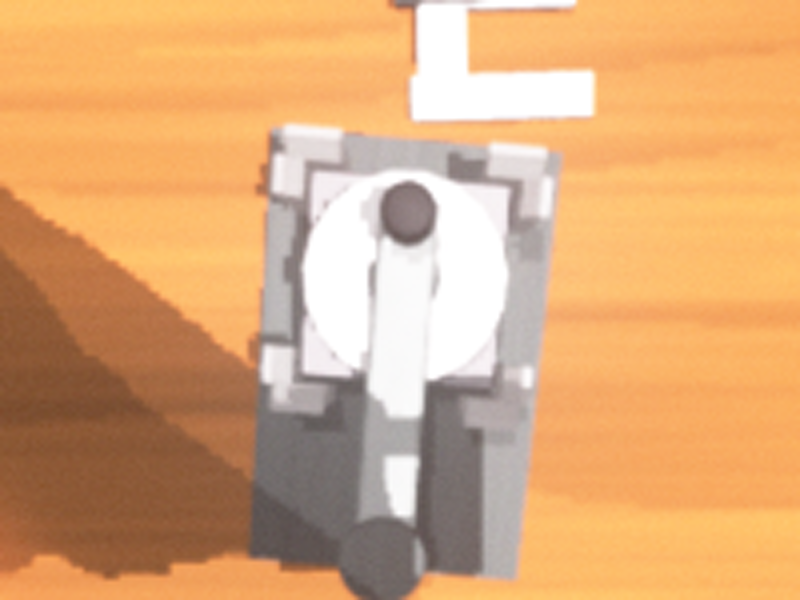

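v6: the stack is square, with the disc centred at about (405,275). The keeper bar lies across it and the knob is at (409,212), so it's shut. Carriers next.

```bash
cat >> h.py <<'E'
def find_carrier(p):
    im,K,T=over(p,pi,.2); V=cv2.GaussianBlur(im.max(2),(3,3),0); V[265:]=255
    for th in (55,70,85,100,115,130):
        m=cv2.morphologyEx((V<th).astype(np.uint8)*255,cv2.MORPH_OPEN,np.ones((3,3)))
        for c in cv2.findContours(m,cv2.RETR_EXTERNAL,cv2.CHAIN_APPROX_NONE)[0]:
            if cv2.contourArea(c)<150: continue
            w=pt(cv2.convexHull(c)[:,0],.06,K,T).astype(np.float32)
            ctr,(a,b),ang=cv2.minAreaRect(w*1000)
            if a<b: a,b,ang=b,a,ang+90
            ctr=np.array(ctr)/1000
            if 35<a<48 and 9<b<19 and np.linalg.norm(ctr-p)<.045: print("carrier",ctr,radians(ang),a,b,"th",th); return ctr,radians(ang)
    cv2.imwrite("pics/nocarrier.png",im[:,:,::-1]); return None
def insert(i,u0=.027):
    "held carrier (underside u0 below the tips) into slot i; True when down and held by its latch"
    s=slot(i); psi=near_angle(RYAW,r_psi(),pi)
    for a in (psi,psi+pi,psi-pi):
        try: r.move_pose([*s,u0+.11-TIP],q(a)); break
        except r.Unreachable: pass
    lin(s,u0+.06,.15); hit=lin(s,u0+.0065,.04,guard=25)
    print("slot",i,"hit",hit,"underside",tip()-u0,"F",r.read_wrist_force(),"o",r.read_opening())
    if tip()-u0>.012: return False
    held=lin(s,u0+.014,.03,guard=7); print("pull held",held,"underside",tip()-u0,r.read_wrist_force())
    lin(s,u0+.0075,.03,guard=15)
    claw.grip(.036); lin(s,.16,.2)
    claw.grip(0.); hit=lin(s,.066,.08,guard=12); print("top",tip(),hit); lin(s,.17,.2); print("t",r.read_clock())
    return held
def r_psi():
    x=R.from_quat(r.read_tool_rot()).as_matrix()[:,0]; return atan2(x[1],x[0])
def carrier(p,i):
    f=find_carrier(p)
    if f is None: print("not found"); return False
    c,ang=f; a=near_angle(ang,pi,pi)
    if not grab(c,[a,a-pi,a+pi],.027,.046,.012): return False
    lin(c,.027+.06,.15); return insert(i)
E
python3 - <<'E'
from h import *
print(carrier((.4388,-.1243),2))
E
```

```text
carrier [ 0.4378 -0.1291] 0.4701081864186486 38.17483139038086 10.46613597869873 th 85
grab hit False tip 0.02711787501573244 opening 0.011841419559719233 F 29.994393289089203
slot 2 hit False underside 0.008140174194833118 F [-4.8443 -1.4816 12.2105] o 0.011763779785439873
pull held True underside 0.009024455578634568 [ 0.0282  0.2816 -0.9189]
top 0.06785758098465708 True
t 80.4417
True
```

The first carrier is home and its latch held against the pull. On to the others.

Run:
```python
from h import *
for p,i in(((.4845,-.0418),3),((.439,-.2287),1),((.4363,-.3333),0)):
    ok=carrier(p,i); print(ok)
    if not ok: break
```

```text
carrier [ 0.4858 -0.0412] 2.8946084309347544 38.23889923095703 12.74872875213623 th 100
grab hit False tip 0.027175185859902435 opening 0.011928179275557022 F 29.985152184963226
slot 3 hit False underside 0.0081807470003863 F [-4.9565 -1.0073 10.8843] o 0.012043978225636525
pull held True underside 0.009009584387217048 [-1.0499 -0.0526 -2.5739]
top 0.06784218413436409 True
t 91.3917
True
carrier [ 0.4817 -0.2408] 2.76279194382992 41.58859634399414 11.695557594299316 th 85
grab hit False tip 0.027081122730531485 opening 0.012404094729628308 F 29.97893124818802
slot 1 hit False underside 0.008073335395177957 F [-7.9093 -0.4693 12.6314] o 0.01189364822761705
pull held True underside 0.008836573004819211 [ 0.1792 -0.4284 -1.2091]
top 0.06788357586774127 True
t 102.575
True
carrier [ 0.4352 -0.3351] 0.528126648794138 38.79318618774414 9.48386001586914 th 85
grab hit False tip 0.027111026893802122 opening 0.01141304981522476 F 29.964949786663055
slot 0 hit False underside 0.008129380286758647 F [-4.6273 -1.1526  8.6481] o 0.011576191715156135
pull held True underside 0.008917879418621096 [-0.5317 -0.1206 -1.9506]
top 0.0678651160706943 True
t 113.9833
True
```

All four carriers are held, including the one that had been knocked about 4 cm aside. One last look at everything.

Run:
```python
from h import *
r.move_pose([.45,.05,.3],q(pi))
r.move_pose([.3,.5,.25],q(pi*.85))
im=eyes.snapshot("scene")[150:310,150:430]
cv2.imwrite("pics/final.png",cv2.resize(im,(800,457),interpolation=cv2.INTER_CUBIC)[:,:,::-1]); print(r.read_clock())
```

```text
117.1833
```

View pics/final.png

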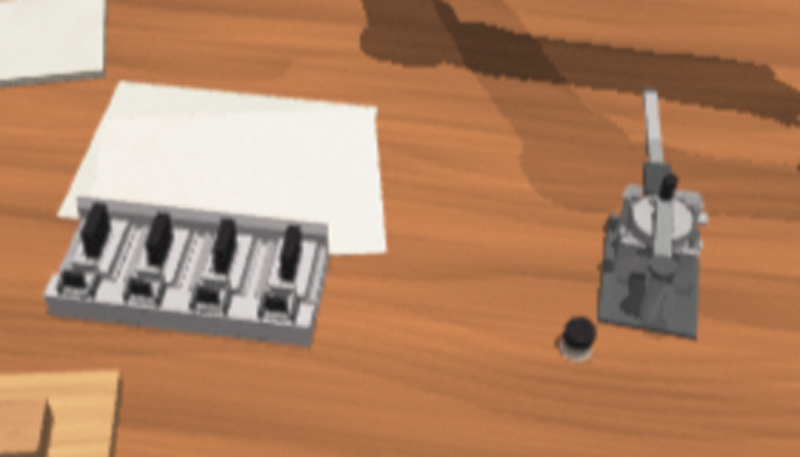

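The final view shows four carriers in the rack, with plates at (95,230), (160,240), (225,245) and (290,252). The stack is under the shut keeper at (663,220), and the ink pot is undisturbed at (578,338).

```bash
python3 -c "
from station import order
print(order.hand_in())"
```

```text
the job is handed in; nothing more can be done
None
```

The job is handed in at about 117 s: the master is stacked squarely in its nest in the order asked, the keeper was then swung shut to its stop, and all four carriers are home in their own slots, each latch holding against a pull test.

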